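Change the ink tanks of a desktop printer and set it going

TASK

Change the printer's ink: stand the spent tanks that are still in its slots side by side in the cardboard take-back carton, and put the three fresh tanks from the table into the three slots, right down, keeping every tank upright. Then press the lock lever down until it clicks and stays down, then slide the ink valve fully to the left, and then press, one after another, the small round clear key, the middle square ink key and the large round start key, each fully down and let go. Press no other key, press none before the lever is locked, and leave everything else on the table where it is.

Things in the scene. Friction and masses are not known exactly. Their poses are not given: they have to be found in the camera images.
- printer: desktop printer, off-white, fixed, 340 x 380 mm (x, y), flat deck 70 mm above the table; a rear hump (x from +95 to +170 mm) rises to 122 mm. Origin: centre of its underside; x points away from the robot, from its front (key panel) to its rear; y to the robot's left; z up
- slot_mid (a point): centre of the floor of the middle one of the three open ink slots in the printer's deck; the other two lie in a row with it, 62 mm to either side along the printer's y. A slot is 104 x 56 mm (x, y) and 25 mm deep below the deck, with upright walls, 6 mm thick between slots; axes as the printer's. A tank stands on the slot's floor, its upper 15 mm and its rib above the deck
- fresh1: ink tank, fresh, standing upright on the table at the start: grey box 90 x 46 x 40 mm (x, y, z) with a gripping rib along its top, 56 mm long (x), 12 mm thick (y), 24 mm high (64 mm overall); origin: centre of the underside, z up. Either way round fits. About 160 g
- fresh2: ink tank, fresh, standing upright on the table at the start: grey box 90 x 46 x 40 mm (x, y, z) with a gripping rib along its top, 56 mm long (x), 12 mm thick (y), 24 mm high (64 mm overall); origin: centre of the underside, z up. Either way round fits. About 160 g
- fresh3: ink tank, fresh, standing upright on the table at the start: grey box 90 x 46 x 40 mm (x, y, z) with a gripping rib along its top, 56 mm long (x), 12 mm thick (y), 24 mm high (64 mm overall); origin: centre of the underside, z up. Either way round fits. About 160 g
- spent1: ink tank, spent, otherwise the same, standing in one of the printer's slots at the start; one or two are present (None if absent): grey box 90 x 46 x 40 mm (x, y, z) with a gripping rib along its top, 56 mm long (x), 12 mm thick (y), 24 mm high (64 mm overall); origin: centre of the underside, z up. Either way round fits. About 70 g
- spent2: ink tank, spent, otherwise the same, standing in one of the printer's slots at the start; one or two are present (None if absent): grey box 90 x 46 x 40 mm (x, y, z) with a gripping rib along its top, 56 mm long (x), 12 mm thick (y), 24 mm high (64 mm overall); origin: centre of the underside, z up. Either way round fits. About 70 g
- spent3: ink tank, spent, otherwise the same, standing in one of the printer's slots at the start; one or two are present (None if absent): grey box 90 x 46 x 40 mm (x, y, z) with a gripping rib along its top, 56 mm long (x), 12 mm thick (y), 24 mm high (64 mm overall); origin: centre of the underside, z up. Either way round fits. About 70 g
- carton_in (a point): centre of the inner floor of the take-back carton, an open low cardboard box, fixed, 130 x 140 mm outside (x, y), walls 4 mm thick, its rim 36 mm above the table and inner floor about 4 mm above the table; axes along its sides, z up. Two tanks fit side by side, their long sides along its x, at about y = +33 and -33 mm
- lever (a joint): press angle of the tank lock lever: 0 up (held up by a spring), 0.55 rad fully down. Resists with up to about 7 N at its pad, less and less as it goes down, snaps over centre at about 0.40 rad, and from there is drawn to 0.55 and held down; let go earlier it springs up again
- lever_pad (a point): middle of the top of the thumb pad (40 x 34 mm) at the free end of the lock lever, a grey arm on the printer's deck to the left of the slots. The arm runs from its pivot towards the printer's front (-x), 115 mm pivot to pad; up, it slopes 32 degrees above level, down it is about level, the pad's top 28 mm above the deck
- valve (a joint): position of the ink valve slide: 0 closed (right end), 0.060 m open (left end stop); it moves along the printer's +y (to the left), rubs with about 2 N and stays where it is left
- valve_top (a point): middle of the top of the valve slide's grip, an upright block 30 x 14 x 26 mm (x, y, z) standing on the deck at the printer's front, left of the keys; its top is 27 mm above the deck
- key_clear (a joint): press travel of the clear key, small and round (20 mm across), the leftmost of the five keys in a row along the front of the deck: 0 released, 0.006 m fully down; a spring returns it (1.5 N to start, 5 N fully down); it counts from about 0.0045 m
- key_paper (a joint): press travel of the left one of the three square keys (22 mm); not wanted: 0 released, 0.006 m fully down; a spring returns it (1.5 N to start, 5 N fully down); it counts from about 0.0045 m
- key_ink (a joint): press travel of the ink key, the middle one of the three square keys (22 mm): 0 released, 0.006 m fully down; a spring returns it (1.5 N to start, 5 N fully down); it counts from about 0.0045 m
- key_clean (a joint): press travel of the right one of the three square keys (22 mm); not wanted: 0 released, 0.006 m fully down; a spring returns it (1.5 N to start, 5 N fully down); it counts from about 0.0045 m
- key_start (a joint): press travel of the start key, large and round (34 mm across), the rightmost: 0 released, 0.006 m fully down; a spring returns it (1.5 N to start, 5 N fully down); it counts from about 0.0045 m
- key_ink_top (a point): middle of the top of the ink key, 10 mm above the deck when released; all five keys are equally high and stand in a row along the printer's y: seen from it the clear key is 78 mm to the left (+y), the other square keys 38 mm to the left and right, the start key 83 mm to the right (-y)
- stapler: black stapler, 130 mm long, a bystander to be left alone; origin: centre of its underside
- punch: black two-hole punch, 110 x 80 mm, 65 mm high, a bystander to be left alone; origin: centre of its underside
- tape_roll: roll of clear tape lying flat, 92 mm across, 25 mm high, a bystander to be left alone; origin: centre of its underside
- calculator: dark pocket calculator, 150 x 100 x 16 mm, a bystander to be left alone; origin: centre of its underside
- mug: white mug, 80 mm across, 95 mm high, a bystander to be left alone; origin: centre of its underside
Things that resemble listed ones, but are neither listed nor needed, are in the scene too. Leave any turquoise look-alike of the fresh3 alone.

How it is judged (in metres and radians):
On the way, in this order (a step that is already met when the one before it is completed fails the run):
1. every spent tank stands in the carton and the three fresh tanks stand in the slots (((x of fresh1 in the frame of slot_mid between -0.012 and 0.012 m and y of fresh1 in the frame of slot_mid between -0.072 and -0.052 m and z of fresh1 in the frame of slot_mid below 0.006 m and angle between fresh1's own z axis and vertical below 0.12 rad) or (x of fresh1 in the frame of slot_mid between -0.012 and 0.012 m and y of fresh1 in the frame of slot_mid between -0.01 and 0.01 m and z of fresh1 in the frame of slot_mid below 0.006 m and angle between fresh1's own z axis and vertical below 0.12 rad) or (x of fresh1 in the frame of slot_mid between -0.012 and 0.012 m and y of fresh1 in the frame of slot_mid between 0.052 and 0.072 m and z of fresh1 in the frame of slot_mid below 0.006 m and angle between fresh1's own z axis and vertical below 0.12 rad)) and ((x of fresh2 in the frame of slot_mid between -0.012 and 0.012 m and y of fresh2 in the frame of slot_mid between -0.072 and -0.052 m and z of fresh2 in the frame of slot_mid below 0.006 m and angle between fresh2's own z axis and vertical below 0.12 rad) or (x of fresh2 in the frame of slot_mid between -0.012 and 0.012 m and y of fresh2 in the frame of slot_mid between -0.01 and 0.01 m and z of fresh2 in the frame of slot_mid below 0.006 m and angle between fresh2's own z axis and vertical below 0.12 rad) or (x of fresh2 in the frame of slot_mid between -0.012 and 0.012 m and y of fresh2 in the frame of slot_mid between 0.052 and 0.072 m and z of fresh2 in the frame of slot_mid below 0.006 m and angle between fresh2's own z axis and vertical below 0.12 rad)) and ((x of fresh3 in the frame of slot_mid between -0.012 and 0.012 m and y of fresh3 in the frame of slot_mid between -0.072 and -0.052 m and z of fresh3 in the frame of slot_mid below 0.006 m and angle between fresh3's own z axis and vertical below 0.12 rad) or (x of fresh3 in the frame of slot_mid between -0.012 and 0.012 m and y of fresh3 in the frame of slot_mid between -0.01 and 0.01 m and z of fresh3 in the frame of slot_mid below 0.006 m and angle between fresh3's own z axis and vertical below 0.12 rad) or (x of fresh3 in the frame of slot_mid between -0.012 and 0.012 m and y of fresh3 in the frame of slot_mid between 0.052 and 0.072 m and z of fresh3 in the frame of slot_mid below 0.006 m and angle between fresh3's own z axis and vertical below 0.12 rad)) and x of spent1 in the frame of carton_in between -0.03 and 0.03 m and y of spent1 in the frame of carton_in between -0.055 and 0.055 m and z of each of spent1, spent2, spent3 in the frame of carton_in below 0.008 m and angle between each of spent1, spent2, spent3's own z axis and vertical below 0.15 rad and x of spent2 in the frame of carton_in between -0.03 and 0.03 m and y of spent2 in the frame of carton_in between -0.055 and 0.055 m and x of spent3 in the frame of carton_in between -0.03 and 0.03 m and y of spent3 in the frame of carton_in between -0.055 and 0.055 m), for 0.3 s.
2. the lock lever stays down by itself (value of joint lever above 0.5 rad and contact force between the fingers and lever below 0.5 N), for 0.3 s.
3. the ink valve is fully left (value of joint valve above 0.056 m), for 0.2 s.
4. the clear key is pressed alone (value of joint key_clear above 0.0045 m and value of joint each of key_ink, key_start below 0.002 m), for 0.05 s.
5. the ink key is pressed alone (value of joint key_ink above 0.0045 m and value of joint each of key_clear, key_start below 0.002 m), for 0.05 s.
6. the start key is pressed alone (value of joint key_start above 0.0045 m and value of joint each of key_clear, key_ink below 0.002 m), for 0.05 s.
At the end, for the whole second after the job is handed in: fresh tanks each upright on a slot floor (12 mm in x, 10 in y off its centre, 6 mm off its floor); spent tanks upright on the carton floor (30 mm in x, 55 in y off its centre, 8 mm off its floor); all at rest; lever held down (over 0.5 rad); valve at its left end (4 mm); keys released (all of step 1 and value of joint lever above 0.5 rad and value of joint valve above 0.056 m and value of joint each of key_clear, key_ink, key_start below 0.002 m and linear speed of each of fresh1, fresh2, fresh3, spent1, spent2, spent3 below 0.03 m/s); the robot touches nothing.
It fails at once if one of the two unwanted square keys is pressed (value of joint any of key_paper, key_clean above 0.004 m).
It fails at once if a key is pressed before the lever is locked (value of joint lever below 0.4 rad and value of joint any of key_clear, key_ink, key_start above 0.0045 m).
It fails at once if a tank is tipped over (angle between any of fresh1, fresh2, fresh3, spent1, spent2, spent3's own z axis and vertical above 0.8 rad).
It fails at once if a bystander is pushed more than 4 cm aside (distance of any of stapler, punch, tape_roll, calculator, mug from where it was at the start of the episode above 0.04 m).
Of spent1, spent2, spent3 only 1 to 2 are there at a start; the rules pass over those that are not, and their reading is None.
At some moment in a run one of fresh1, fresh2, fresh3 may be knocked a few centimetres aside while the robot is not near it.
It also fails if it takes over 210 s, if anything falls off the work surface, if the arm or the gripper's body presses on something with over 40 N, if the wrist force passes 120 N, or if a joint passes its speed limit or range.

ROBOT

A 6-joint arm with a two-finger parallel gripper is mounted at the origin on the work surface. World frame = base frame: x ahead of the robot, y to its left, z up, the work surface at z = 0. Lengths are in mm, angles in rad, forces in N, time in s.
With the tool pointing down it reaches from about 400 to 825 mm from the base axis. Payload 7 kg.
Tool frame: the origin (TCP) lies at the very end of the fingers, on their centre line; the grasp point (between the pads) lies 19 mm behind it; z points along the fingers, y is the line along which they close (so a half turn about z gives the same grasp; the last joint's range is limited). The gripper opens to 88 mm and grips with 3 to 60 N. Pads are 19 mm wide; open, the fingers measure 130 mm over their backs; the gripper's body (78 mm by 193 mm) begins 47 mm behind the grasp point.
Start: joints at [-0.898, 0.359, 0.012, 0, -1.224, -0.288], TCP at [253.349, -625.627, 226.561] pointing down, gripper open.
Joint ranges: [-3.07, 3.07], [-1.43, 2.12], [-1.02, 1.25], [-3.03, 1.67], [-3.05, -0], [-3.03, 3.03]. Speed limits (rad/s): [2.39, 2.39, 3.01, 3.14, 3.14, 3.14].

INTERFACE

Orientations are given as a unit quaternion [x, y, z, w].
In Python, from plant import bot gives the robot as it stands. Calls block until the motion is done:
- bot.move_ptp(position, orientation): joint-space move of the TCP to a pose.
- bot.line_to(position, velocity=150, ori=None): straight line of the TCP; ori=None keeps the orientation; velocity is the mean speed in mm/s.
- bot.move_joints(angles): joint-space move.
- bot.move_gripper(opening, force=None): finger opening in mm; force is the grip in N (None keeps the last); returns when the fingers have stopped.
- bot.pause(seconds).
- bot.solve_ik(position, orientation): joint angles nearest the present ones, or None.
- bot.read_state(): the state.
- bot.camera(name): name is "scene" or "top"; returns the picture (400x640x3 uint8, red, green, blue); there is no depth.
- bot.get_calibration(name): a dict with "fx", "fy", "cx", "cy" (pixels), "view" (4x4, takes a point from world to camera coordinates). Camera axes: x right, y up, looking along -z (the intrinsics and any distortion apply to the point x, -y, -z); pixel columns grow to the right and rows downward; lengths in mm; the calibration is good to about 2 mm. A picture is of the moment at which its call begins. get_calibration takes no time and is no camera call.
A pose or a line that the arm cannot do raises bot.Unreachable and nothing moves.
- bot.close_job(): hands the job in; it is judged then, once.
The state is a dict: "t": time; "joint_pos": joint angles; "qvel": joint speeds; "tau": joint torques, N m; "tcp_pos": TCP position; "eef_rot": TCP orientation; "contact_force": force on the tool from outside, world axes, zero at the start; "moment": the same for the moment, N m; "width": finger opening in mm; "finger_force": force on a finger pad.
Only numpy, scipy, OpenCV 4.12 (cv2) and the standard library are available. Lean on these libraries where they do the work, as an engineer would, in place of code of your own. Each camera call takes 0.05 s, during which the arm holds its last target. There are 200 camera calls.

## Working session

There is one attempt and no reset: what is moved stays moved. The work goes in short steps, each a Python script; the robot and the scene stay as the last script left them, time stands still between calls to the robot, and variables do not carry over. Pictures are saved under pics/ and viewed, at most 14 in all, crops included, and the job is handed in when it is done.

```bash
ls; mkdir -p pics
python3 - <<'E'
from plant import bot
import cv2, numpy as np
np.set_printoptions(precision=4,suppress=True)
for n in("scene","top"):
    im=bot.camera(n); cv2.imwrite(f"pics/{n}0.png",im[:,:,::-1]); np.save(f"pics/{n}0.npy",im)
    c=bot.get_calibration(n); print(n,c)
s=bot.read_state(); print(s)
E
```

```text
pics
scene {'fx': 409.4660945137771, 'fy': 409.4660945137771, 'cx': 315.3835473715604, 'cy': 204.22519945861907, 'view': array([[    0.5172,     0.8558,    -0.0098,   -82.1347],
       [   -0.7293,     0.4467,     0.5182,   395.2424],
       [    0.4479,    -0.2608,     0.8552, -1844.3814],
       [    0.    ,     0.    ,     0.    ,     1.    ]])}
top {'fx': 446.2753364203342, 'fy': 446.2753364203342, 'cx': 319.32499199849053, 'cy': 193.57439345338113, 'view': array([[   -0.026 ,    -0.9995,    -0.0157,  -173.431 ],
       [    0.9974,    -0.027 ,     0.0669,  -522.9181],
       [   -0.0673,    -0.0139,     0.9976, -1589.9019],
       [    0.    ,     0.    ,     0.    ,     1.    ]])}
{'t': 0.1, 'joint_pos': array([-0.8979,  0.3593,  0.0111, -0.0003, -1.2241, -0.2881]), 'qvel': array([ 0.0003, -0.0009,  0.0023,  0.0006, -0.0003,  0.0001]), 'tau': array([ -0.0015, -58.416 ,  29.375 ,   7.0154,   0.0102,  -0.0001]), 'tcp_pos': array([ 253.1783, -625.2327,  225.7122]), 'eef_rot': array([-0.1912,  0.9816,  0.0007, -0.0002]), 'contact_force': array([-1.1473,  0.4592, -0.3229]), 'moment': array([-0.0413, -0.0054, -0.0421]), 'finger_force': 0.0, 'width': 87.64630821069677}
```

View pics/scene0.png

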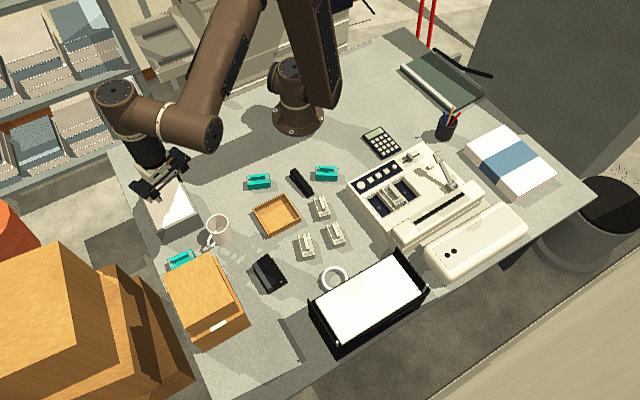

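View pics/top0.png

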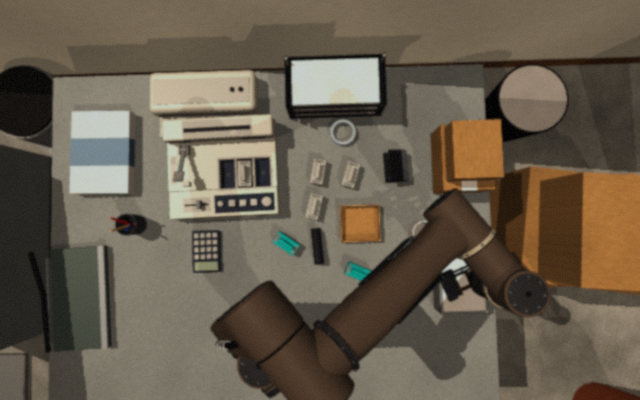

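The scene view shows the three fresh tanks at about (321,207), (336,235) and (305,245), the carton at (277,215), and the printer with one tank in its slots at about (395,197). The turquoise tanks are decoys. In the top view the tanks are at (318,171), (351,174) and (315,206), and the carton at (361,223). I'll zoom in next.

Run:
```python
import cv2
a=cv2.imread("pics/scene0.png")[135:275,240:500]; cv2.imwrite("pics/sc1.png",cv2.resize(a,None,fx=3,fy=3,interpolation=cv2.INTER_CUBIC))
a=cv2.imread("pics/top0.png")[110:250,150:390]; cv2.imwrite("pics/tc1.png",cv2.resize(a,None,fx=3.3,fy=3.3,interpolation=cv2.INTER_CUBIC))
```

```text
(no output)
```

View pics/sc1.png

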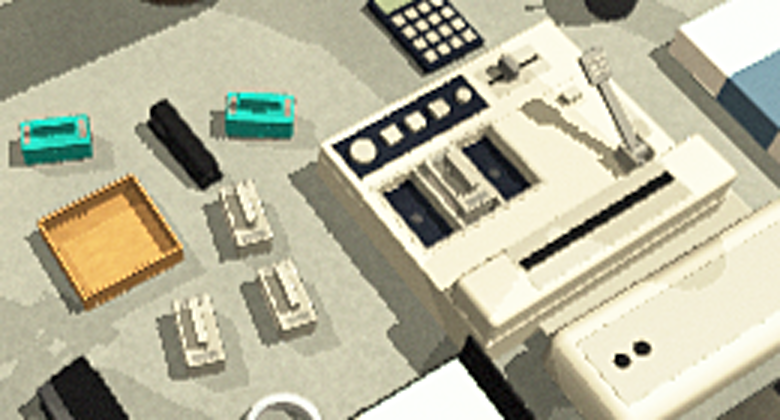

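View pics/tc1.png

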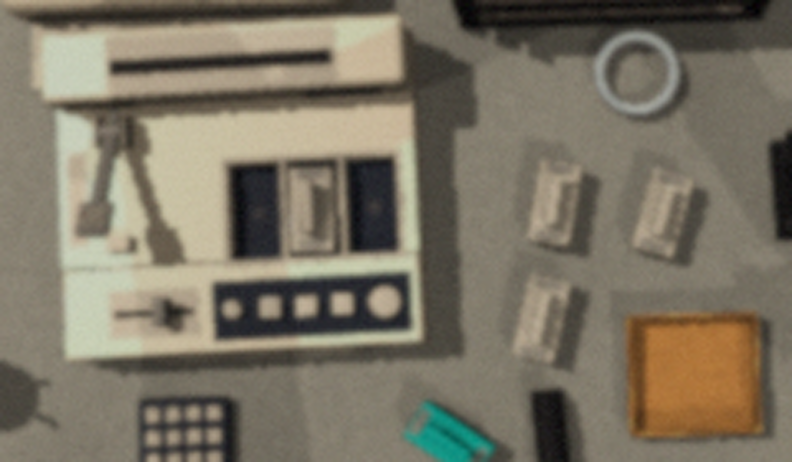

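Only one spent tank is there, in the middle slot. Top crop: slots at roughly (255,210), (315,210) and (373,205), key row from (232,308) to (385,300), valve at (165,312), lever pad at (95,218). Next I'll measure these with colour masks and two-view triangulation.

```bash
cat > vis.py <<'E'
import numpy as np, cv2
from plant import bot
np.set_printoptions(precision=1,suppress=True)
CAL={n:bot.get_calibration(n) for n in("scene","top")}
def ray(n,px):
    c=CAL[n]; V=c["view"]; R,t=V[:3,:3],V[:3,3]
    d=np.array([(px[0]-c["cx"])/c["fx"],-(px[1]-c["cy"])/c["fy"],-1.])
    return -R.T@t,R.T@(d/np.linalg.norm(d))
def plane(n,px,z):
    o,d=ray(n,px); return o+d*(z-o[2])/d[2]
def tri(ps,pt):
    """closest point of two rays, and their gap"""
    (o1,d1),(o2,d2)=ray("scene",ps),ray("top",pt)
    k=np.linalg.lstsq(np.c_[d1,-d2],o2-o1,rcond=None)[0]
    a,b=o1+k[0]*d1,o2+k[1]*d2
    return (a+b)/2,np.linalg.norm(a-b)
def proj(n,P):
    c=CAL[n]; p=c["view"][:3]@np.r_[P,1]; return np.array([c["cx"]-c["fx"]*p[0]/p[2],c["cy"]+c["fy"]*p[1]/p[2]])
def blobs(mask,roi,amin=8,amax=5000):
    """centroid, area, minAreaRect of components in roi x0,y0,x1,y1 (masks are 4x upscaled)"""
    x0,y0,x1,y1=roi; m=np.zeros_like(mask); S=4
    m[y0*S:y1*S,x0*S:x1*S]=mask[y0*S:y1*S,x0*S:x1*S]
    out=[]
    for c in cv2.findContours(m,cv2.RETR_LIST,cv2.CHAIN_APPROX_NONE)[0]:
        a=cv2.contourArea(c)/S/S
        if not amin<a<amax: continue
        M=cv2.moments(c); u=lambda p:(np.array(p)+.5)/S-.5
        out.append((u((M["m10"]/M["m00"],M["m01"]/M["m00"])),a,u(cv2.boxPoints(cv2.minAreaRect(c)))))
    return out
def up(im): return cv2.resize(im,None,fx=4,fy=4,interpolation=cv2.INTER_CUBIC)
E
python3 - <<'E'
from vis import *
T=up(np.load("pics/top0.npy")).astype(int); S=up(np.load("pics/scene0.npy")).astype(int)
def show(n,m,roi,z,**k):
    for c,a,b in blobs(m.astype(np.uint8)*255,roi,**k):
        q=np.array([plane(n,p,z)[:2] for p in b]); e=[np.linalg.norm(q[1]-q[0]),np.linalg.norm(q[2]-q[1])]
        L=q[1]-q[0] if e[0]>e[1] else q[2]-q[1]
        print(n,"px",c,"A",round(a),"c@z",plane(n,c,z)[:2],"rectc",q.mean(0),"size",np.array(e),"ang",round(np.degrees(np.arctan2(L[1],L[0]))%180,1))
for n,I in(("top",T),("scene",S)):
    for p in ([(245,205),(230,172),(262,172),(340,200),(361,223),(318,172)] if n=="top" else [(380,180),(375,206),(415,185),(350,250),(277,215),(320,210)]): print(n,p,I[p[1]*4,p[0]*4],end=" ")
    print()
nav=lambda I,t:(I.sum(2)<t)
print("navy"); show("top",nav(T,210),(165,130,285,222),70,amin=15); show("scene",nav(S,230),(340,150,425,225),70,amin=15)
car=lambda I:(I[...,0]-I[...,2]>50)
print("carton"); show("top",car(T),(335,195,390,250),36,amin=100); show("scene",car(S),(245,185,305,240),36,amin=100)
for t in (375,400,425): print("tank",t); show("top",T.sum(2)>t,(295,145,370,226),40,amin=60,amax=600)
for t in (590,): print("tank",t); show("scene",S.sum(2)>t,(290,190,350,262),40,amin=60,amax=900)
print([ray(n,(320,200))[0] for n in("top","scene")])
E
```

```text
top (245, 205) [128 118 100] top (230, 172) [39 39 44] top (262, 172) [54 52 53] top (340, 200) [112 108  94] top (361, 223) [175 116  59] top (318, 172) [168 153 132] 
scene (380, 180) [27 32 47] scene (375, 206) [37 41 53] scene (415, 185) [249 244 218] scene (350, 250) [185 184 160] scene (277, 215) [242 192 107] scene (320, 210) [153 145 119] 
navy
top px [213.7 219.2] A 168 c@z [435.3 181.5] rectc [434.6 188.7] size [199.  14.] ang 91.5
top px [261.9 216.2] A 18 c@z [441.2  13.4] rectc [440.1  12.7] size [40.   9.5] ang 88.5
top px [201.7 204.7] A 26 c@z [486.9 223. ] rectc [485.9 224. ] size [21.3 22.5] ang 62.2
top px [219.6 203.2] A 38 c@z [490.3 160.4] rectc [490.4 160.5] size [23.9 24.9] ang 44.0
top px [231.2 202.5] A 58 c@z [491.5 119.7] rectc [491.7 120. ] size [28.8 28. ] ang 179.3
top px [242.2 202.2] A 62 c@z [491.6  81.4] rectc [491.1  81.6] size [29.6 29.7] ang 88.5
top px [253.1 201.5] A 62 c@z [493.   43.2] rectc [493.1  43.1] size [28.8 29.7] ang 88.5
top px [266.  200.9] A 99 c@z [494.   -1.7] rectc [493.9  -1.6] size [39.3 39. ] ang 133.7
top px [244.1 202.4] A
[... 2687 characters left out ...]
 581.2 -290.5] size [73.8 26.3] ang 157.2
top px [315.3 170.4] A 110 c@z [ 599.3 -175.5] rectc [ 601.3 -174.7] size [86.5 35.7] ang 151.2
tank 590
scene px [341.5 255.8] A 72 c@z [ 689.9 -212.8] rectc [ 689.1 -218. ] size [37.7 65.9] ang 57.5
scene px [308.5 242.2] A 125 c@z [ 583.4 -285. ] rectc [ 587.1 -287.3] size [42.2 92.5] ang 149.6
scene px [337.4 232.2] A 124 c@z [ 603.5 -174.4] rectc [ 600.5 -179.1] size [46.9 89.9] ang 163.5
scene px [324. 203.] A 88 c@z [ 471.9 -150.3] rectc [ 476.3 -151.9] size [31.  93.9] ang 160.7
scene px [299.1 203. ] A 123 c@z [ 422.1 -231.3] rectc [ 419.1 -229.8] size [ 41.1 129. ] ang 179.7
[array([ 410. , -209.6, 1618.4]), array([1156.8, -587.3, 1371.7])]
```

Run:
```python
from vis import *
for n,s,t in [("clear",(394.1,166.1),(219.6,203.2)),("paper",(386,170.6),(231.2,202.5)),("ink",(378.1,174.9),(242.2,202.2)),("clean",(370.1,179.4),(253.1,201.5)),("start",(360.6,184.7),(266,200.9)),
 ("slotL",(405.2,190.5),(226.7,173.4)),("slotR",(379.2,205.6),(262,171.5)),("pad",(439,156.7),(178.5,176)),("valve",(409.3,156.7),(202.1,204.)),
 ("C",(337.4,232.2),(315.6,169.8)),("B",(308.5,242.2),(348.9,173.4)),("carton",(276.6,214.8),(359.7,223))]:
    p,g=tri(s,t); print(n,p,"gap",round(g,1))
# overlay of the measured poses for a check
def box(c,yaw,l,w,z):
    a=np.radians(yaw); R=np.array([[np.cos(a),-np.sin(a)],[np.sin(a),np.cos(a)]])
    return [np.r_[np.array(c)+R@np.array([sx*l/2,sy*w/2]),z] for sx,sy in((1,1),(-1,1),(-1,-1),(1,-1))]
Q=[]
for c,y in [((472.2,-164.6),-14.4),((584.1,-299),-18),((599,-180.5),-15.4)]:
    Q+=[(box(c,y,90,46,40),(0,0,255)),(box(c,y,56,12,64),(255,0,0))]
a=np.radians(1.4); ex=np.array([np.cos(a),np.sin(a)]); ey=np.array([-ex[1],ex[0]])
for k in(-62,0,62): Q.append((box(np.array([597,74.8])+k*ey,1.4,104,56,70),(0,255,0)))
Q.append((box((409,-329),0,130,140,36),(0,0,255)))
for n,(x0,y0,x1,y1) in {"scene":(240,140,450,262),"top":(165,135,385,252)}.items():
    f=800/(x1-x0); im=cv2.resize(cv2.imread(f"pics/{n}0.png")[y0:y1,x0:x1],None,fx=f,fy=f,interpolation=cv2.INTER_CUBIC)
    for q,col in Q: cv2.polylines(im,[np.int32([(proj(n,p)-[x0,y0]+.5)*f for p in q])],True,col,1)
    cv2.imwrite(f"pics/ov_{n}.png",im)
```

```text
clear [490.3 159.2  77.4] gap 1.4
paper [491.7 118.8  78.3] gap 1.8
ink [491.8  80.9  77.7] gap 2.3
clean [493.1  42.7  77.7] gap 1.7
start [494.   -1.9  77.3] gap 1.9
slotL [595.6 137.1  58.4] gap 0.6
slotR [598.9  12.4  59.4] gap 1.3
pad [581.8 278.9 155.6] gap 7.8
valve [491.5 220.7  95.3] gap 13.9
C [ 602.4 -175.3   38.9] gap 2.8
B [ 586.  -290.6   50.3] gap 7.4
carton [ 409.7 -326.8   17.6] gap 4.5
```

View pics/ov_scene.png

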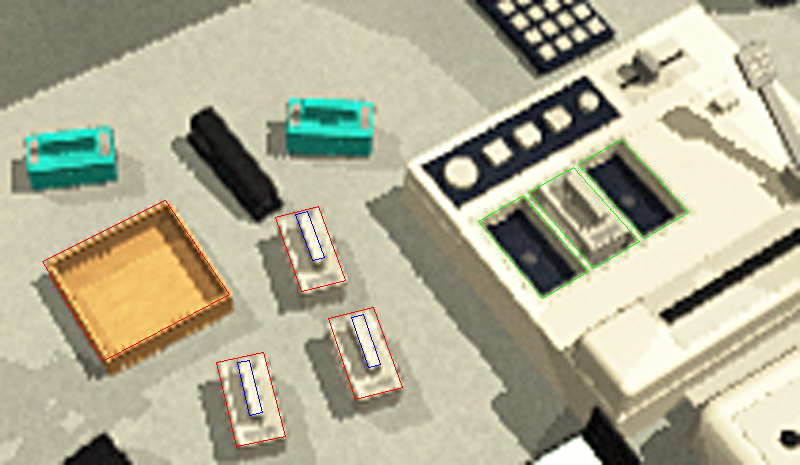

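View pics/ov_top.png

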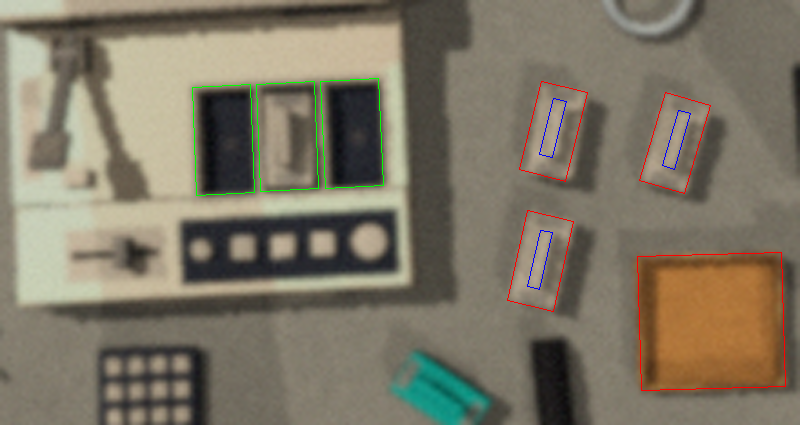

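The green slot outlines and the red carton rim fit both views. The tank outlines are within a few mm (ribs at scene (310,235), (366,342), (249,388)). The measured heights (keys 77–78, pad 156, tank C 39) agree with the text. First move: spent tank to the carton.

```bash
cat > arm.py <<'E'
from vis import *
SLOT=np.array([597,74.8]); YAW=1.4; CART=np.array([409,-329.])
_a=np.radians(YAW); EX=np.array([np.cos(_a),np.sin(_a)]); EY=np.array([-EX[1],EX[0]])
HOME=[-0.898,0.359,0.012,0,-1.224,-0.288]
G=43 # TCP above a tank's underside while holding it
def q(yaw): a=np.radians(90+yaw/2); return [np.cos(a),np.sin(a),0,0]
def fz(): return bot.read_state()["contact_force"]
def go(xy,z,yaw): bot.move_ptp([*xy,z],q(yaw))
def down(xy,z0,z1,lim=15,step=5,v=40):
    """straight down in steps from z0 to z1; stops and returns z when the force changes by more than lim"""
    bot.line_to([*xy,z0],120); bot.pause(.2); f0=fz(); z=z0
    while z>z1:
        z=max(z1,z-step); bot.line_to([*xy,z],v); d=fz()-f0
        if np.linalg.norm(d)>lim: print("force",d,"at z",z); return z
    return z1
def pick(xy,yaw,zb,zup):
    bot.move_gripper(44); go(xy,zup,yaw); z=down(xy,zb+G+25,zb+G,step=12)
    bot.move_gripper(0,30); s=bot.read_state(); print("grip width",round(s["width"],1),"ff",s["finger_force"],"z",z)
    bot.line_to([*xy,zup],150); print("lifted",round(bot.read_state()["width"],1),fz(),"t",bot.read_state()["t"])
def place(xy,yaw,zb,zup,clear):
    go(xy,zup,yaw); z=down(xy,zb+G+clear,zb+G+1)
    ok=z<zb+G+8
    if ok:
        bot.move_gripper(40); bot.line_to([*xy,zup],200)
    print("placed" if ok else "NOT placed",z,"t",bot.read_state()["t"]); return ok
def look(tag):
    bot.move_joints(HOME)
    for n in("scene","top"):
        im=bot.camera(n); cv2.imwrite(f"pics/{n}{tag}.png",im[:,:,::-1]); np.save(f"pics/{n}{tag}.npy",im)
def tanks(tag,t=375):
    """fresh tanks on the table, from the top view: centre, yaw"""
    T=up(np.load(f"pics/top{tag}.npy")).astype(int); r=[]
    for c,a,b in blobs((T.sum(2)>t).astype(np.uint8)*255,(285,140,395,226),60,600):
        Q=np.array([plane("top",p,40)[:2] for p in b]); e=sorted([np.linalg.norm(Q[1]-Q[0]),np.linalg.norm(Q[2]-Q[1])])
        L=max(Q[1]-Q[0],Q[2]-Q[1],key=np.linalg.norm); y=np.degrees(np.arctan2(L[1],L[0])); y=(y+90)%180-90
        if 35<e[0]<55 and 78<e[1]<102: r.append((Q.mean(0),y,np.array(e)))
    return r
E
python3 - <<'E'
from arm import *
pick(SLOT,YAW,45,200)
if bot.read_state()["width"]>8:
    go((430,-150),200,0)
    place(CART,0,4,200,45)
look(1); print(tanks(1))
E
```

```text
grip width 11.9 ff 29.994332492351532 z 88
lifted 11.8 [ 0.7 -0.3 -2.2] t 7.5
placed 48 t 14.65
[(array([ 472.7, -164.4]), np.float64(-14.438006706191047), array([45.9, 90.1])), (array([ 584.3, -299.2]), np.float64(-18.747461066828535), array([45.8, 89.4])), (array([ 598.4, -182.6]), np.float64(-11.207418912063147), array([46.1, 91. ]))]
```

Run:
```python
from arm import *
pick((472.5,-164.5),-14.4,0,200)
if bot.read_state()["width"]>8: place(SLOT+62*EY,YAW,45,200,40)
look(2); print(tanks(2))
f=3.6
im=np.vstack([cv2.resize(cv2.imread("pics/scene2.png")[145:225,255:475],None,fx=f,fy=f,interpolation=3),cv2.resize(cv2.imread("pics/top2.png")[140:225,165:385],None,fx=f,fy=f,interpolation=3)])
print(im.shape); cv2.imwrite("pics/c2.png",im)
```

```text
grip width 11.9 ff 29.99347150325775 z 43
lifted 11.9 [ 0.2 -0.3 -2. ] t 22.65
placed 89 t 28.425
[(array([ 585.1, -299.1]), np.float64(-18.102770219540204), array([45.7, 89.2])), (array([ 598.5, -182.6]), np.float64(-11.24018351701767), array([45.3, 89.1]))]
(594, 792, 3)
```

View pics/c2.png

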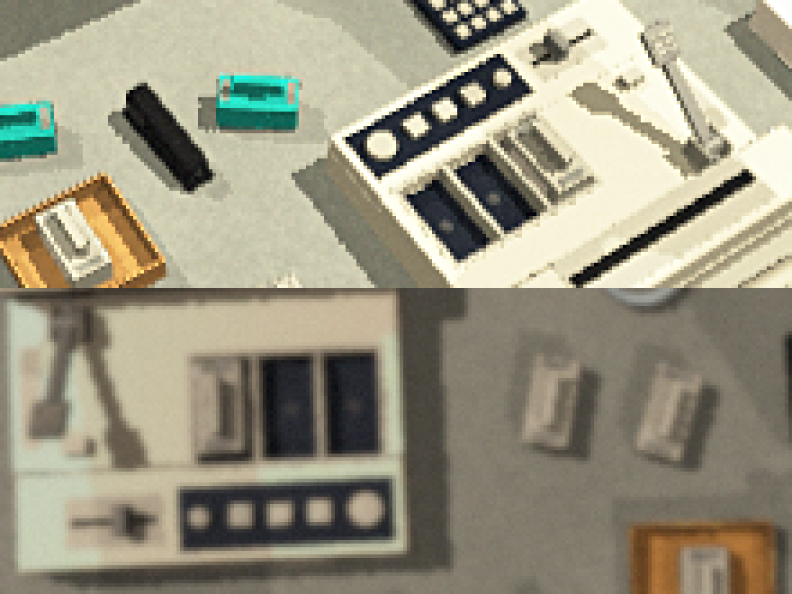

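The left tank is seated at top-crop (220,410), slightly left of centre, and the spent tank stands in the carton. I'll shift the next targets 1.5 mm to the right and place the other two.

Run:
```python
from arm import *
S=SLOT-1.5*EY
c,y,_=max(tanks(2),key=lambda r:r[0][1]); pick(c,y,0,200)
ok=bot.read_state()["width"]>8 and place(S,YAW,45,200,40)
look(3); r=tanks(3); print(r)
if ok and len(r)==1:
    pick(r[0][0],r[0][1],0,200)
    if bot.read_state()["width"]>8: place(S-62*EY,YAW,45,200,40)
    look(4); print(tanks(4))
tag=4 if ok and len(r)==1 else 3
f=3.6
im=np.vstack([cv2.resize(cv2.imread(f"pics/scene{tag}.png")[145:225,255:475],None,fx=f,fy=f,interpolation=3),cv2.resize(cv2.imread(f"pics/top{tag}.png")[140:225,165:385],None,fx=f,fy=f,interpolation=3)])
cv2.imwrite("pics/c4.png",im)
```

```text
grip width 11.7 ff 29.997097849845886 z 43
lifted 11.7 [ 0.2  0.4 -1.9] t 38.2583
placed 89 t 43.8
[(array([ 584.8, -299.1]), np.float64(-18.29722144858971), array([45.1, 89. ]))]
grip width 11.9 ff 29.974313378334045 z 43
lifted 11.5 [-0.8  0.  -1.4] t 53.125
placed 89 t 58.85
[]
```

View pics/c4.png

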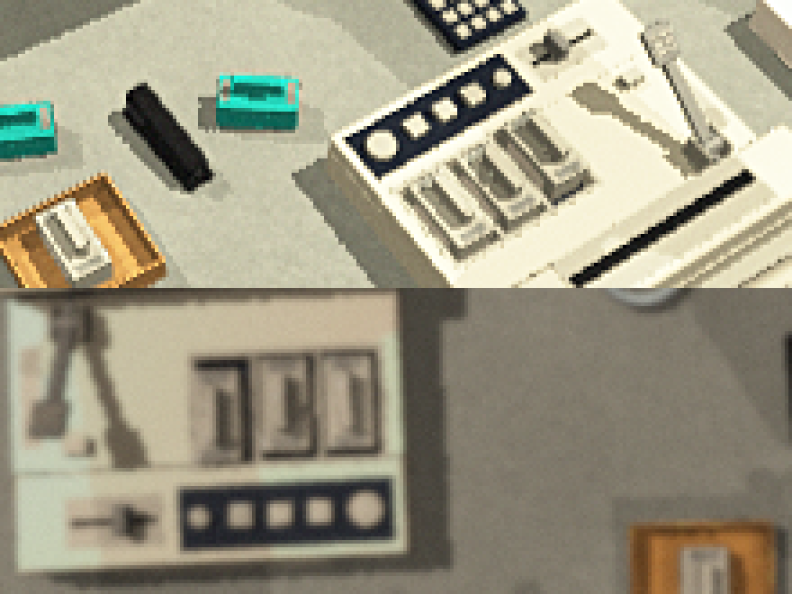

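The left tank now sits further forward in its slot than before. I'll zoom in to make sure it's level and down, and to pick out the valve and lever.

Run:
```python
import cv2,numpy as np
f=7
a=cv2.resize(cv2.imread("pics/scene4.png")[148:220,355:465],None,fx=f,fy=f,interpolation=3)
cv2.imwrite("pics/z4s.png",a)
b=cv2.resize(cv2.imread("pics/top4.png")[145:215,165:275],None,fx=f,fy=f,interpolation=3)
cv2.imwrite("pics/z4t.png",np.clip(b*1.5,0,255))
```

```text
[ WARN:0@0.100] global loadsave.cpp:1063 imwrite_ Unsupported depth image for selected encoder is fallbacked to CV_8U.
```

View pics/z4s.png

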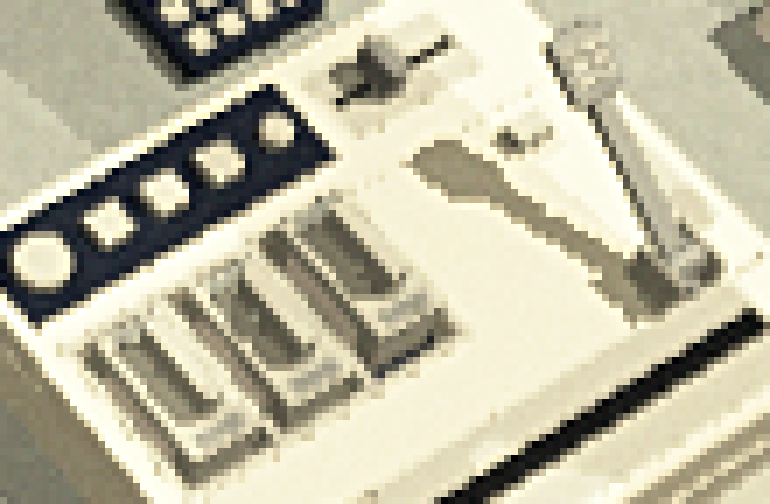

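View pics/z4t.png

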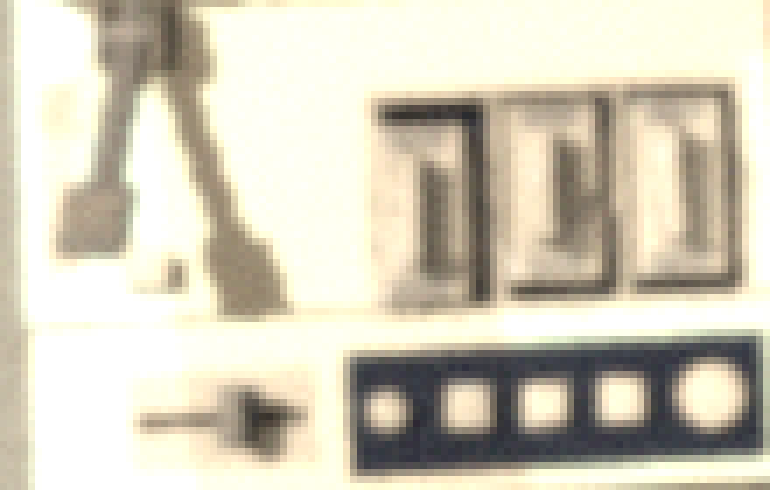

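The left tank's front edge is at (430,305) against the slot front at about 300, so it's against or over the front wall. I'll regrasp it and set it down again in the middle.

Run:
```python
from arm import *
S=SLOT+62*EY-1.5*EY
pick(S-9*EX,YAW,45,200)
if bot.read_state()["width"]>8: place(S,YAW,45,200,40)
look(5); print(tanks(5))
f=6
a=cv2.resize(cv2.imread("pics/scene5.png")[160:212,355:425],None,fx=f,fy=f,interpolation=3)
b=cv2.resize(cv2.imread("pics/top5.png")[150:202,210:275],None,fx=f,fy=f,interpolation=3)
cv2.imwrite("pics/z5.png",np.hstack([a,np.clip(b*1.5,0,255).astype(np.uint8)]))
d=np.abs(np.load("pics/top5.npy").astype(int)-np.load("pics/top4.npy")).sum(2); print("changed px",np.argwhere(d>120)[:,::-1].mean(0), (d>120).sum())
# valve and lever picks
for n,s,t in [("pad",(355+588/7,148+55/7),(165+95/7,145+218/7)),("valve",(355+381/7,148+58/7),(165+238/7,145+418/7))]: 
    p,g=tri(s,t); print(n,p,g)
    for z in(97,159): print(z,plane("scene",s,z),plane("top",t,z))
```

```text
grip width 11.6 ff 29.99414563179016 z 88
lifted 11.9 [-0.6 -0.2 -1.4] t 68.5333
placed 89 t 73.325
[]
changed px [226.5 171.1] 96
pad [581.  277.4 160.7] 8.667093090791184
97 [552.4 327.5  97. ] [585.9 294.6  97. ]
159 [581.8 283.  159. ] [578.8 274.  159. ]
valve [487.8 230.3  88.2] 6.873910872062873
97 [493.7 228.1  97. ] [485.6 224.7  97. ]
159 [526.  188.4 159. ] [482.5 207.  159. ]
```

View pics/z5.png

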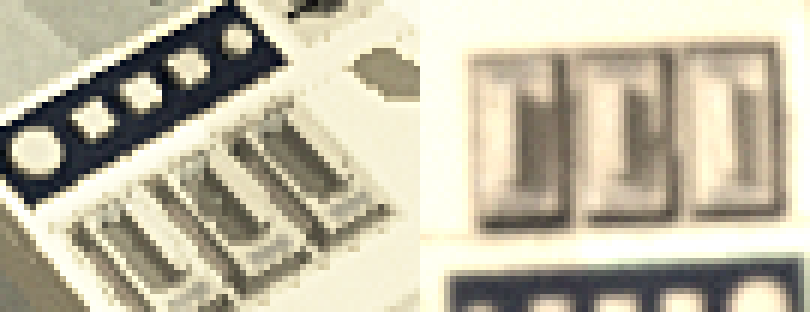

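All three tanks are now level and seated. Next the lever, then the valve.

Run:
```python
from arm import *
bot.move_gripper(0,20)
P=np.array([580.,278.]); go(P,200,YAW); bot.pause(.2); f0=fz()
for k in range(0,9):   # follow the pad's arc
    a=np.radians(32)*(1-k/8); xy=P+EX*(115*np.cos(np.radians(32))-115*np.cos(a))
    bot.line_to([*xy,98+115*np.sin(a)+(2 if k<8 else -2)],60); print(k,fz()-f0)
bot.line_to([*xy,190],80)
# valve
V=np.array([489.,226.]); go(V,190,YAW); bot.move_gripper(50)
print("valve z",down(V,120,80,step=10))
bot.move_gripper(0,10); print("w",bot.read_state()["width"]); bot.pause(.1); f0=fz()
for d in (15,30,45,55,58,60,62,64,66):
    bot.line_to([*(V+d*EY),80],60); f=fz()-f0; print(d,f,bot.read_state()["width"])
    if np.linalg.norm(f)>12: break
bot.pause(.2); bot.move_gripper(40); bot.line_to([*(V+d*EY),180],120)
look(6); f=7
cv2.imwrite("pics/z6.png",cv2.resize(cv2.imread("pics/scene6.png")[145:220,355:465],None,fx=f,fy=f,interpolation=3)); print(bot.read_state()["t"])
```

```text
0 [ 0.4 -0.4  4.9]
1 [2.3 0.1 5.4]
2 [ 1.2 -0.1  4.7]
3 [0.3 0.2 3.2]
4 [-0.9  0.9  3.2]
5 [-0.3  0.9  1.9]
6 [-0.9 -0.   1.1]
7 [-0.3  0.4  1.2]
8 [-5.6  0.3 17.4]
valve z 80
w 13.542465402112642
15 [-0.3  0.5  2.3] 14.261672432224755
30 [-0.5  1.1  3.1] 13.753008089455504
45 [ 0.4 -0.6  4.9] 13.87596108812
55 [  9.  -22.   10.2] 22.315526239544415
96.6
```

View pics/z6.png

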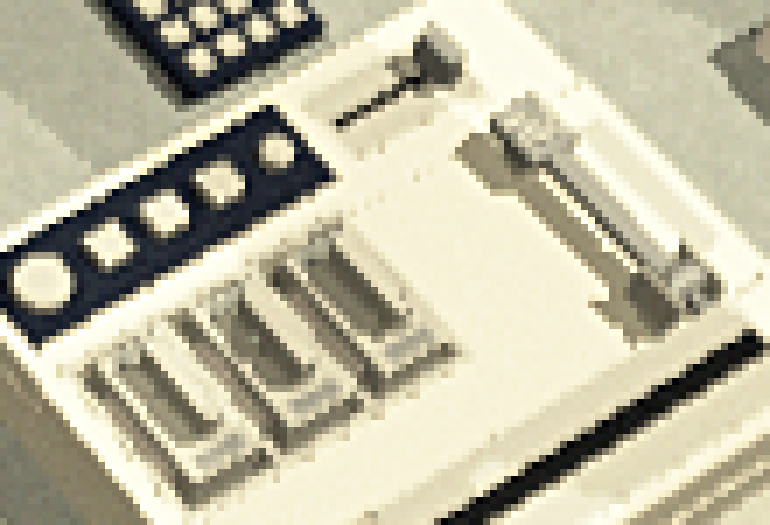

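The lever is down and stays down, and the valve grip is at (432,48), the left end. I'll confirm with a light push against the end stop, then press the keys with closed fingers turned 90°, so they are narrow along the row.

Run:
```python
from arm import *
print("valve shift est", plane("scene",(416.7,151.9),97)-plane("scene",(409.4,156.3),97))
bot.move_gripper(0,20); V=np.array([489.,226.])+5*EY
go(V,160,YAW); print(down(V,110,82,step=14)); bot.pause(.1); f0=fz()
for d in range(0,40,2):
    p=V+d*EY; bot.line_to([*p,82],40); f=fz()-f0
    if abs(f[1])>7: break
print("push stop at TCP y",p[1],f)
bot.line_to([*(p-3*EY),82],40); bot.line_to([*(p-3*EY),150],120)
K=np.array([491.8,80.]); 
for n,o in(("clear",78),("ink",0),("start",-83)):
    p=K+o*EY; go(p,110,YAW+90); bot.line_to([*p,84],60); bot.pause(.15); f0=fz()
    for z in(80,78,76,74,73,72):
        bot.line_to([*p,z],25); f=fz()-f0
        if f[2]>10: break
    bot.pause(.15); print(n,p,"z",z,f,bot.read_state()["tcp_pos"]); bot.line_to([*p,110],80)
look(7); bot.pause(.3); f=3.6
cv2.imwrite("pics/c7.png",np.vstack([cv2.resize(cv2.imread("pics/scene7.png")[145:225,255:475],None,fx=f,fy=f,interpolation=3),cv2.resize(cv2.imread("pics/top7.png")[140:225,165:385],None,fx=f,fy=f,interpolation=3)])); print(bot.read_state()["t"])
```

```text
valve shift est [-2.3 37.9  0. ]
82
push stop at TCP y 250.99253724452956 [ 3.2 -7.3  1.9]
clear [489.9 158. ] z 73 [-4.9  1.  15.1] [490.2 158.2  74.1]
ink [491.8  80. ] z 73 [-4.6  0.4 16.4] [492.1  80.1  74.1]
start [493.8  -3. ] z 73 [-4.2  0.6 16.3] [494.2  -2.9  74.1]
119.7083
```

View pics/c7.png

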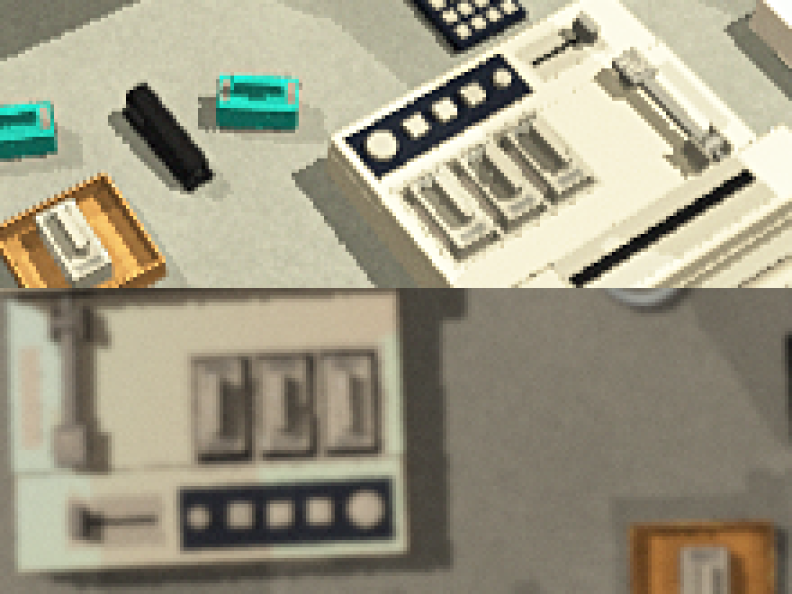

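The keys bottomed out at about 15 N. The valve sits at the left end of its track at top-crop (85,520). My travel estimate is uncertain, so I'll push it harder to rule out a false stop.

Run:
```python
from arm import *
# valve-grip position before/after: dark or grey pixels over its track in the top view
for tag in (5,7):
    T=np.load(f"pics/top{tag}.npy").astype(int).sum(2)[196:214,180:214]; print(tag,(T<260).sum(0))
bot.move_gripper(0,20); V=np.array([489.,226.])+12*EY
go(V,160,YAW); down(V,110,82,step=14); bot.pause(.2); f0=fz()
for d in range(0,22,2):
    p=V+d*EY; bot.line_to([*p,82],40); bot.pause(.15); f=fz()-f0; print(p[1],bot.read_state()["tcp_pos"][1],f)
    if abs(f[1])>20: break
bot.line_to([*(V+5*EY),82],40); bot.line_to([*(V+5*EY),160],120); look(8)
T=np.load("pics/top8.npy").astype(int).sum(2)[196:214,180:214]; print((T<260).sum(0))
```

```text
5 [0 0 0 0 0 0 0 0 0 0 0 0 0 0 0 0 0 0 0 6 8 8 8 7 6 3 1 0 0 0 0 0 0 0]
7 [0 0 0 0 0 0 0 0 7 8 6 7 6 2 1 0 0 0 0 0 0 0 0 0 1 0 1 0 0 0 0 0 0 0]
237.9964178773742 238.00514700395337 [ 0.5 -0.3 -0.9]
239.99582085693658 240.00798352001655 [ 0.7 -0.2 -0.5]
241.99522383649892 241.98637654078996 [ 0.5 -0.7 -0.1]
243.9946268160613 244.01904309095525 [ 0.4  0.3 -0.5]
245.99402979562367 246.00400405806556 [0.8 0.1 0.2]
247.99343277518602 247.98544847901306 [ 0.3 -0.3 -0.5]
249.9928357547484 249.24772937320705 [ 1.1 -5.2  0.8]
251.99223873431077 249.47447935216425 [  3.4 -12.9   3.1]
253.99164171387312 249.6678183888884 [  7.3 -18.8   5.5]
255.9910446934355 249.89895667058386 [  9.1 -26.7   8.2]
[0 0 0 0 0 0 0 0 7 8 6 6 6 2 1 0 0 0 0 0 0 0 0 0 1 0 0 0 0 0 0 0 0 0]
```

Run:
```python
import cv2,numpy as np
f=9
r=[np.hstack([cv2.resize(cv2.imread(f"pics/scene{k}.png")[144:176,390:432],None,fx=f,fy=f,interpolation=3),np.clip(cv2.resize(cv2.imread(f"pics/top{k}.png")[190:222,178:220],None,fx=f,fy=f,interpolation=3)*1.3,0,255).astype(np.uint8)]) for k in(5,8)]
cv2.imwrite("pics/v8.png",np.vstack(r))
```

```text
(no output)
```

View pics/v8.png

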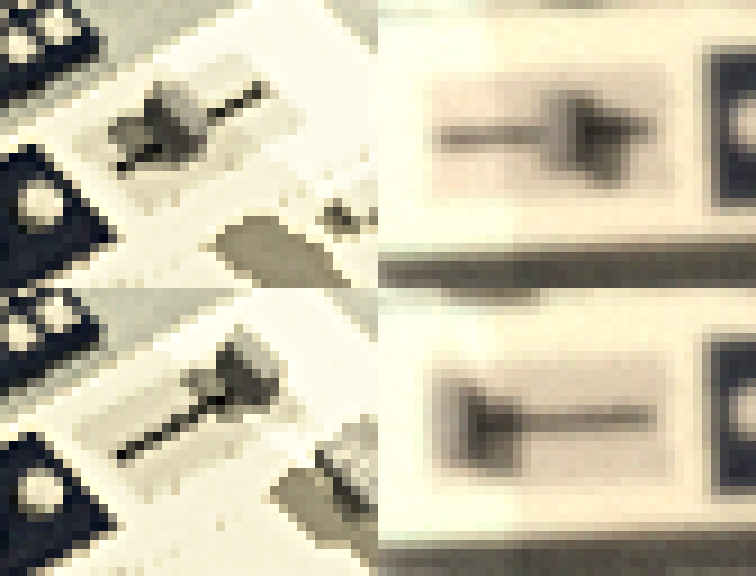

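The last picture shows the valve grip at the left end of its track, covering the end of the line at (470,425). It held against a 27 N push without moving, so it's at the end stop. Handing in.

```bash
python3 -c "
from plant import bot
bot.pause(.3); print(bot.close_job())"
```

```text
the job is handed in; nothing more can be done
None
```

I did every step and handed the job in; the hand-in returned no verdict. The one spent tank is in the carton, the three fresh tanks are in the slots (the left one reset after it had shifted), the lever is locked down, the valve is against its left stop, and the clear, ink and start keys were each pressed fully down in that order.

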